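# Click-test the injector trainers and set the faulty one aside

### The arm

A 7-joint arm with a two-finger parallel gripper is mounted at the origin on the work surface. World frame = base frame: x ahead of the robot, y to its left, z up, the work surface at z = 0. Lengths are in m, angles in degrees, forces in N, time in s.
With the tool pointing down it reaches from about 0.35 to 0.775 m from the base axis. Payload 3.1 kg.
Tool frame: the origin (TCP) lies on the centre line of the jaws, within the pads' length; the fingertips stand 17 mm ahead of it and the grasp point (between the pads) lies 2 mm behind it (robot.tip_reach is the distance from the TCP to the fingertips, in m); z points along the fingers, y is the line along which they close (so a half turn about z gives the same grasp; the last joint's range is limited). The gripper opens to 85 mm and grips with 20 to 120 N. Pads are 22 mm wide; open, the fingers measure 114 mm over their backs; the gripper's body (76 mm by 85 mm) begins 54 mm behind the grasp point. The pads swing forward as they close: fully open they stand 13 mm farther back than shut.
Start: joints at [-77.389, 17.813, 0.802, 86.603, -0.252, 75.585, -1.558], TCP at [0.142, 0.531, 0.248] pointing down, gripper open.
Joint ranges: [-154.91, 154.91], [-16.99, 109.72], [-72.82, 74.43], [7.12, 147.25], [-82.49, 262.49], [11.32, 116.49], [-174.64, 174.64]. Speed limits (degrees/s): [159.86, 159.86, 180, 180, 180, 180, 180].

### API

Orientations are given as [roll, pitch, yaw] about the fixed x, y, z axes, in that order (R = Rz(yaw) Ry(pitch) Rx(roll)).
In Python, from station import robot, fingers, vision, workorder, recognise gives the robot as it stands. Calls block until the motion is done:
- robot.move_to(position, orientation): joint-space move of the TCP to a pose.
- robot.line_to(position, orientation=None, velocity=0.15, f_stop=None): straight line of the TCP; orientation=None keeps the orientation; velocity is the mean speed in m/s. With f_stop (N) it stops when the force on the tool has changed by that much, and returns True; else False.
- robot.move_j(angles): joint-space move.
- fingers.gripper_to(opening, force=None): opening from 0.0 (shut) to 1.0 (fully open); force is the grip in N (None keeps the last); returns when the fingers have stopped.
- robot.pause(seconds).
- robot.inverse_kinematics(position, orientation): joint angles nearest the present ones, or None.
- vision.grab_frame(name): name is "side" or "top"; returns the picture (480x640x3 uint8, red, green, blue); there is no depth.
- vision.calibration(name): a dict with "mtx" (3x3 intrinsics, pixels), "extrinsics" (4x4, takes a point from world to camera coordinates). Camera axes: x right, y up, looking along -z (the intrinsics and any distortion apply to the point x, -y, -z); pixel columns grow to the right and rows downward; lengths in m; the calibration is good to about 2 mm. A picture is of the moment at which its call begins. calibration takes no time and is no camera call.
A pose or a line that the arm cannot do raises robot.PlanningError and nothing moves.
- workorder.close_job(): hands the job in; it is judged then, once.
Trained networks look in the newest picture that a camera, given by its name, has taken for a name from the list of things; names that differ only in an ending like _2 or _b are one class to them, and where a whole thing is asked for, a point or a joint stands for the part that bears it (a point fixed in the world has none). Each returns a list of dicts, best first, with "p" (0 to 1); they miss things now and then, are a little off and sometimes report something else, mostly with a low value. They report only what shows in the picture. A call takes as long as a camera call.
- recognise(label, camera): "rect" ([centre column, centre row, width, height] in pixels, round what is visible of it).
Readings, each from a call of its own:
- robot.current_time_s(): time.
- robot.current_joint_positions(): joint angles.
- robot.current_dq(): joint speeds.
- robot.current_joint_torque(): joint torques, N m.
- robot.current_tool_pos(): TCP position.
- robot.current_eef_rot(): TCP orientation.
- robot.current_contact_force(): force on the tool from outside, world axes, zero at the start.
- robot.current_torque(): the same for the moment, N m.
- robot.current_finger_gap(): opening from 0.0 (shut) to 1.0 (fully open).
- robot.current_gripper_force(): force on a finger pad.
Only numpy, scipy, OpenCV 4.12 (cv2) and the standard library are available. Lean on these libraries where they do the work, as an engineer would, in place of code of your own. Each camera call takes 0.05 s, during which the arm holds its last target. There are 200 camera calls.

### The job

Click the trainers' buttons right down to the stop to test them, and leave those whose button stays down upright in the rack. Lift out the one whose button springs back, stand it on the black mat, let go and click it once more there to confirm the fault; then take it again across its wide way and stand it on the floor of the open-ended fault bay. Leave the dish, the jar and the carton where they are.

Things in the scene. Friction and masses are not known exactly. Their poses are not given: they have to be found in the camera images.
- trainer_a: grey plastic click trainer, an upright box 56 mm (own x) by 36 mm (own y) by 100 mm tall, about 0.18 kg; a white round button 28 mm across stands 20 mm above the middle of its top (top 120 mm above the foot when up). Starts upright in one of the rack's places, own x along the rack's x. Origin: centre of its underside, z up. One of the three does not latch; only clicking shows which.
- trainer_b: grey plastic click trainer, an upright box 56 mm (own x) by 36 mm (own y) by 100 mm tall, about 0.18 kg; a white round button 28 mm across stands 20 mm above the middle of its top (top 120 mm above the foot when up). Starts upright in one of the rack's places, own x along the rack's x. Origin: centre of its underside, z up. One of the three does not latch; only clicking shows which.
- trainer_c: grey plastic click trainer, an upright box 56 mm (own x) by 36 mm (own y) by 100 mm tall, about 0.18 kg; a white round button 28 mm across stands 20 mm above the middle of its top (top 120 mm above the foot when up). Starts upright in one of the rack's places, own x along the rack's x. Origin: centre of its underside, z up. One of the three does not latch; only clicking shows which.
- button_a (a joint): m the white button of trainer_a has sunk: 0 = up, 0.012 = down at its stop. A press of about 3 N starts it moving; 4 N reach the stop; a sound one stays as deep as it was pressed, a faulty one rises back to 0 as soon as it is let go
- button_b (a joint): m the white button of trainer_b has sunk: 0 = up, 0.012 = down at its stop. A press of about 3 N starts it moving; 4 N reach the stop; a sound one stays as deep as it was pressed, a faulty one rises back to 0 as soon as it is let go
- button_c (a joint): m the white button of trainer_c has sunk: 0 = up, 0.012 = down at its stop. A press of about 3 N starts it moving; 4 N reach the stop; a sound one stays as deep as it was pressed, a faulty one rises back to 0 as soon as it is let go
- rack: fixed white rack, 78 mm (own x) by 266 mm (own y), floor 8 mm thick. Places at own y = -100, 0, +100 mm, between floor ledges 10 mm high (4 mm play a side). Frame walls along its front and back (66 mm apart inside, tops 102 mm above the table): grip a trainer there only across its 36 mm thickness, fingers along the row. Origin: centre of the underside, on the table; z up
- mat: fixed black rubber mat, 110 by 110 mm, 3 mm thick, with free space round it. Origin: centre of its underside, on the table
- bay_floor (a point): centre of the fault bay's floor, 8 mm above the table, z up. Fixed white stand, 100 mm (own x) by 58 mm (own y); walls on its long sides, 46 mm apart inside, tops 102 mm above the table; open ends with ledges 10 mm high, 70 mm apart inside. A trainer stands in it with its 56 mm width along the bay's x, either way round, gripped across that width, fingers at the open ends
- dish: loose round steel dish, 90 mm across, 40 mm high, bystander. Origin: centre of the underside
- jar: loose amber glass jar, 64 mm across, 85 mm high, bystander. Origin: centre of the underside
- carton: loose cardboard carton, 60 by 110 by 70 mm high, bystander. Origin: centre of the underside

How it is judged:
By the outcome, as a careful person would: the job done as asked, in the order asked, and still so for the second after the job is handed in, with the robot touching nothing.
It also fails if it takes over 72 s, if anything falls off the work surface, if the arm or the gripper's body presses on something with over 40 N, if the wrist force passes 120 N, or if a joint passes its speed limit or range.

## Working session

There is one attempt and no reset: what is moved stays moved. The work goes in short steps, each a Python script; the robot and the scene stay as the last script left them, time stands still between calls to the robot, and variables do not carry over. Pictures are saved under pics/ and viewed, at most 10 in all, crops included, and the job is handed in when it is done.

```bash
mkdir -p pics; ls; python3 - <<'E'
from station import robot,vision,recognise
import cv2
for c in("top","side"):
    im=vision.grab_frame(c); cv2.imwrite(f"pics/{c}0.png",im[:,:,::-1])
    k=vision.calibration(c); print(c,k["mtx"].tolist(),k["extrinsics"].round(4).tolist(),[q for q in k if q not in("mtx","extrinsics")])
    for l in("trainer_a","button_a","rack","mat","dish","jar","carton","bay_floor"):
        try: print(l,[(round(d["p"],2),[round(float(v),1) for v in d["rect"]]) for d in recognise(l,c)])
        except Exception as e: print(l,e)
print(robot.current_time_s(),robot.current_eef_rot(),robot.current_tool_pos(), robot.tip_reach)
E
```

```text
pics
top [[618.0768977352105, 0.0, 323.10887206178796], [0.0, 618.0768977352105, 243.07968420642672], [0.0, 0.0, 1.0]] [[-0.0019, -1.0, -0.0089, 0.0214], [0.9978, -0.0025, 0.0668, -0.5986], [-0.0668, -0.0087, 0.9977, -1.2267], [0.0, 0.0, 0.0, 1.0]] []
trainer_a [(0.72, [428.3, 279.8, 33.2, 33.1]), (0.66, [479.6, 267.9, 39.8, 32.7]), (0.63, [380.1, 292.8, 22.6, 30.8])]
button_a [(0.74, [381.6, 289.5, 13.2, 17.7]), (0.69, [488.8, 266.8, 23.2, 14.6]), (0.52, [432.0, 278.5, 21.3, 16.2])]
rack []
mat [(0.72, [188.3, 261.8, 56.4, 52.6])]
dish [(0.63, [162.8, 339.1, 44.7, 43.1]), (0.52, [433.7, 276.7, 15.6, 13.0])]
jar [(0.76, [274.7, 178.9, 30.2, 40.7])]
carton [(0.85, [408.3, 138.3, 57.8, 46.3])]
bay_floor [(0.85, [274.0, 309.8, 37.6, 56.4])]
side [[506.8585764012801, 0.0, 324.8175314656436], [0.0, 506.8585764012801, 233.25148539279706], [0.0, 0.0, 1.0]] [[-0.9714, -0.2374, -0.0081, 0.5913], [0.1782, -0.7505, 0.6364, -0.1573], [-0.1572, 0.6167, 0.7714, -1.1716], [0.0, 0.0, 0.0, 1.0]] []
trainer_a [(0.95, [374.6, 218.2, 26.1, 45.1]), (0.57, [373.1, 185.9, 23.6, 32.6])]
button_a [(0.58, [380.8, 394.6, 39.5, 43.2]), (0.54, [369.9, 151.1, 14.5, 9.6])]
rack [(0.72, [372.7, 195.6, 39.4, 104.8])]
mat [(0.97, [307.4, 371.6, 62.0, 61.4])]
dish [(0.87, [381.4, 395.2, 45.1, 44.8]), (0.58, [264.2, 270.6, 27.5, 47.0])]
jar [(0.74, [266.6, 271.0, 27.9, 46.6])]
carton [(0.95, [268.4, 187.8, 26.6, 46.7])]
bay_floor [(0.71, [372.4, 289.9, 53.1, 57.4])]
0.9 [1.79998261e+02 2.46620486e-03 1.65004274e+02] [0.14232892 0.53127954 0.24831876] 0.017
```

View pics/top0.png

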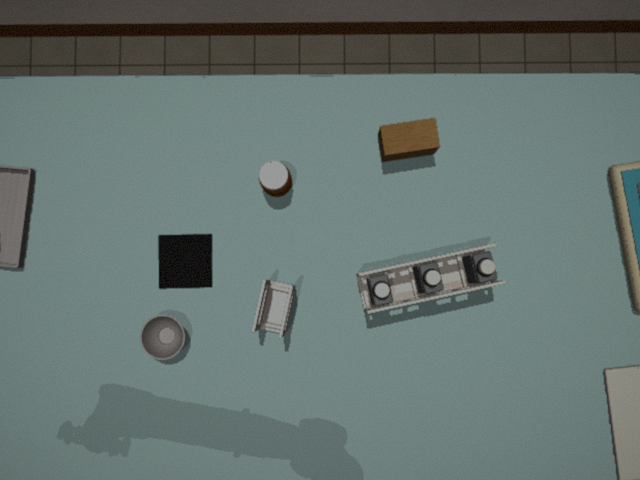

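```bash
python3 -c "
import cv2
a=cv2.imread('pics/side0.png')[120:370,240:480];cv2.imwrite('pics/side0c.png',cv2.resize(a,(576,600),interpolation=3))
a=cv2.imread('pics/top0.png')[220:360,240:520];cv2.imwrite('pics/top0c.png',cv2.resize(a,(800,400),interpolation=3))
"
```

```text
(no output)
```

View pics/top0c.png

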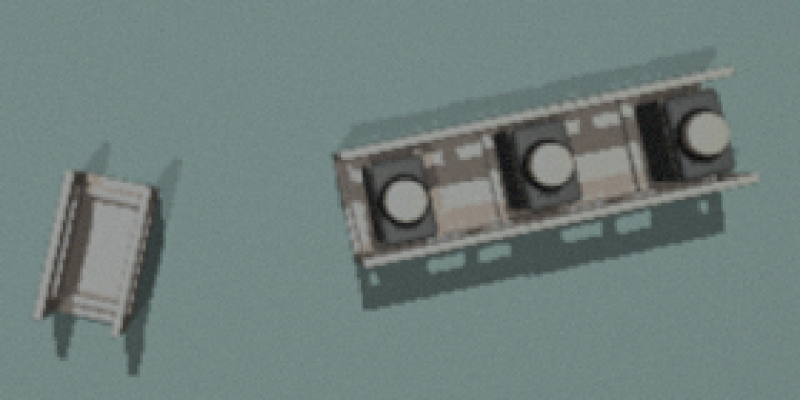

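View pics/side0c.png

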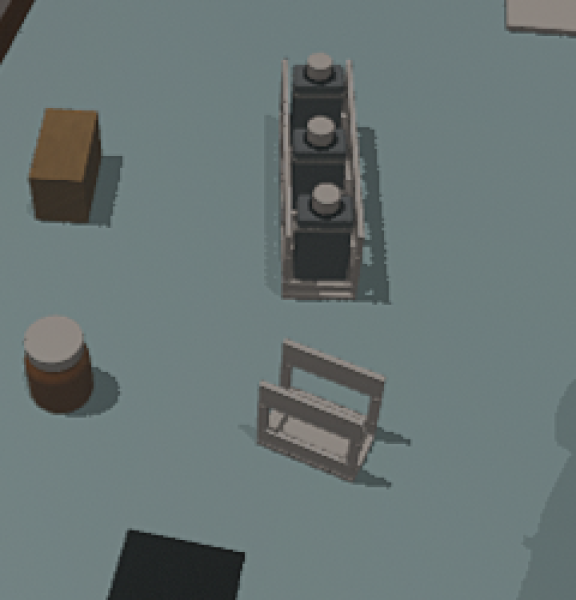

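Top view: rack lower right with buttons at about (382,290), (432,277) and (486,267). The bay is at about (274,307), the mat at (186,261), the dish at (163,337) and the jar at (275,178). The side view agrees.

```bash
cat > h.py <<'E'
import numpy as np, cv2
from station import robot,fingers,vision,workorder,recognise
def plane(c,px,z):
    k=vision.calibration(c);K=k["mtx"];E=k["extrinsics"];R=E[:3,:3];t=E[:3,3]
    d=R.T@np.array([(px[0]-K[0,2])/K[0,0],-(px[1]-K[1,2])/K[1,1],-1]);o=-R.T@t
    return (o+d*(z-o[2])/d[2])
def proj(c,p):
    k=vision.calibration(c);K=k["mtx"];E=k["extrinsics"];q=E[:3,:3]@np.asarray(p)+E[:3,3]
    return np.array([K[0,2]+K[0,0]*q[0]/-q[2],K[1,2]+K[1,1]*q[1]/q[2]])
E
python3 - <<'E'
from h import *
T=lambda u,v,z:plane("top",(240+u/2.857,220+v/2.857),z).round(4)
S=lambda u,v,z:plane("side",(240+u/2.4,120+v/2.4),z).round(4)
print("buttons top",[T(*p,.128)[:2] for p in((405,201),(550,164),(704,133))])
print("buttons side",[S(*p,.128)[:2] for p in((326,187),(321,122),(319,60))])
r=[T(*p,.102) for p in((338,155),(733,72),(757,178),(365,262))]
print("rack",r,np.mean(r,0),np.degrees(np.arctan2(*(r[0]-r[1])[[0,1]])),np.degrees(np.arctan2(*(r[3]-r[2])[[0,1]])), np.linalg.norm(r[0]-r[1]))
b=[T(*p,.102) for p in((70,172),(157,187),(120,333),(40,318))]
bs=[S(*p,.102) for p in((284,341),(383,380),(361,425),(262,384))]
for q in(b,bs): print("bay",q,np.mean(q,0),[np.degrees(np.arctan2(d[1],d[0])) for d in(q[0]-q[3],q[1]-q[2])],np.linalg.norm(q[0]-q[3]),np.linalg.norm(q[0]-q[1]))
print("mat",plane("top",(186,261),0),plane("side",(307.4,371.6),0))
im=vision.grab_frame("top")
m=(im.max(2)<28).astype('uint8');m[:,:150]=0;m[:,220:]=0;m[:225]=0;m[295:]=0
cs,_=cv2.findContours(m,0,2);c=max(cs,key=cv2.contourArea);print(cv2.minAreaRect(c),plane("top",cv2.minAreaRect(c)[0],.003))
print("jar",plane("top",(274,170),.085),"dish",plane("top",(163,336),.04))
E
```

```text
buttons top [array([ 0.5044, -0.0881]), array([ 0.5279, -0.1812]), array([ 0.5476, -0.2802])]
buttons side [array([ 0.5052, -0.0935]), array([ 0.5266, -0.1843]), array([ 0.5461, -0.2803])]
rack [array([ 0.5344, -0.0466,  0.102 ]), array([ 0.5884, -0.3066,  0.102 ]), array([ 0.5188, -0.3209,  0.102 ]), array([ 0.4644, -0.0639,  0.102 ])] [ 0.5265 -0.1845  0.102 ] -11.733084156412247 -11.951563626490822 0.2655484889808263
bay [array([0.5236, 0.1296, 0.102 ]), array([0.5136, 0.0723, 0.102 ]), array([0.4185, 0.0964, 0.102 ]), array([0.4283, 0.1488, 0.102 ])] [0.471    0.111775 0.102   ] [np.float64(-11.390842336839144), np.float64(-14.220382545611303)] 0.09721486511845803 0.05816605539315864
bay [array([0.5112, 0.0833, 0.102 ]), array([0.4161, 0.1053, 0.102 ]), array([0.4279, 0.1569, 0.102 ]), array([0.521 , 0.1348, 0.102 ])] [0.46905  0.120075 0.102   ] [np.float64(-100.77407286909653), np.float64(-102.88103142483047)] 0.05242413566287956 0.09761152595877186
mat [0.56390882 0.30138707 0.        ] [0.56977126 0.31394554 0.        ]
((184.86058044433594, 260.78387451171875), (51.64316940307617, 51.52125549316406), 88.60282135009766) [0.56424094 0.30303426 0.003     ]
jar [0.73582748 0.11395443 0.085     ] dish [0.41469988 0.33561959 0.04      ]
```

```bash
cat >> h.py <<'E'
RC=np.array([.5265,-.1850]);RY=11.8
def place(i): a=np.radians(RY);return RC+i*.1*np.array([-np.sin(a),np.cos(a)])
def press(xy,yaw,ztop):
    robot.move_to([*xy,ztop+.017+.04],[180,0,yaw])
    robot.line_to([*xy,ztop+.017+.008],velocity=.1)
    s=robot.line_to([*xy,ztop-.020+.017],velocity=.025,f_stop=9)
    z=robot.current_tool_pos()[2]-.017;f=robot.current_contact_force()
    robot.line_to([*xy,ztop+.017+.03],velocity=.12)
    print("press",s,round(z,4),np.round(f,1),robot.current_time_s());return s,z
E
python3 - <<'E'
from h import *
fingers.gripper_to(0.0,force=40)
for i in(1,0,-1):
    press(place(i),RY,.128)
    im=vision.grab_frame("side");cv2.imwrite(f"pics/s_{i}.png",im[:,:,::-1])
p=place(1);robot.move_to([.45,.2,.3],[180,0,RY])
for c in("side","top"):
    im=vision.grab_frame(c);cv2.imwrite(f"pics/{c}1.png",im[:,:,::-1])
print(robot.current_time_s())
a=[cv2.resize(cv2.imread(f)[130:225,340:410],(400,543),interpolation=3) for f in("pics/side0.png","pics/side1.png")]
cv2.imwrite("pics/cmp.png",np.hstack(a))
E
```

```text
press True 0.1161 [-1.1  0.5  6.7] 6.0333
press True 0.1162 [0.3 0.  4.9] 8.3333
press True 0.1162 [ 0.3 -0.9  3.5] 10.6333
12.625
```

View pics/cmp.png

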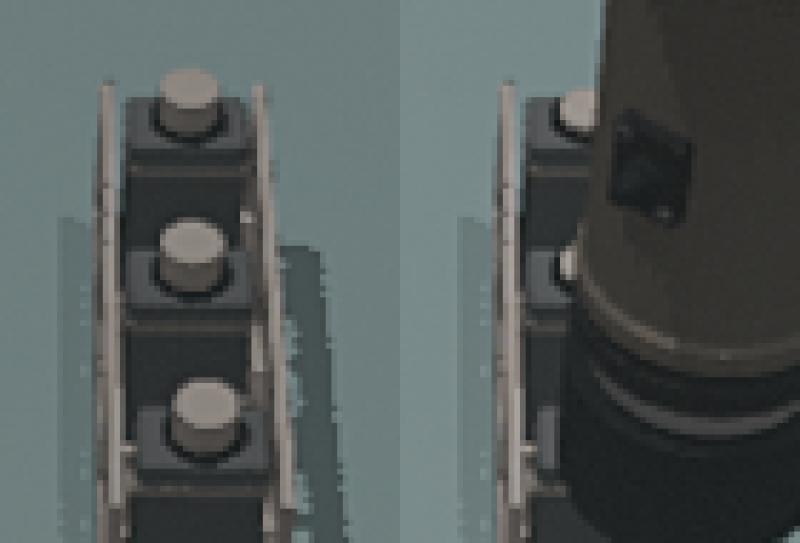

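All three presses reached the stop (0.116 m). The far button is down, but the arm hides the other two, so I'll move it clear and look again.

```bash
python3 - <<'E'
from h import *
robot.move_to([.35,.45,.28],[180,0,RY])
for c in("side","top"):
    im=vision.grab_frame(c);cv2.imwrite(f"pics/{c}2.png",im[:,:,::-1])
print(robot.current_time_s())
a=[cv2.resize(cv2.imread(f)[130:225,340:410],(400,543),interpolation=3) for f in("pics/side0.png","pics/side2.png")]
cv2.imwrite("pics/cmp2.png",np.hstack(a))
E
```

```text
13.775
```

View pics/cmp2.png

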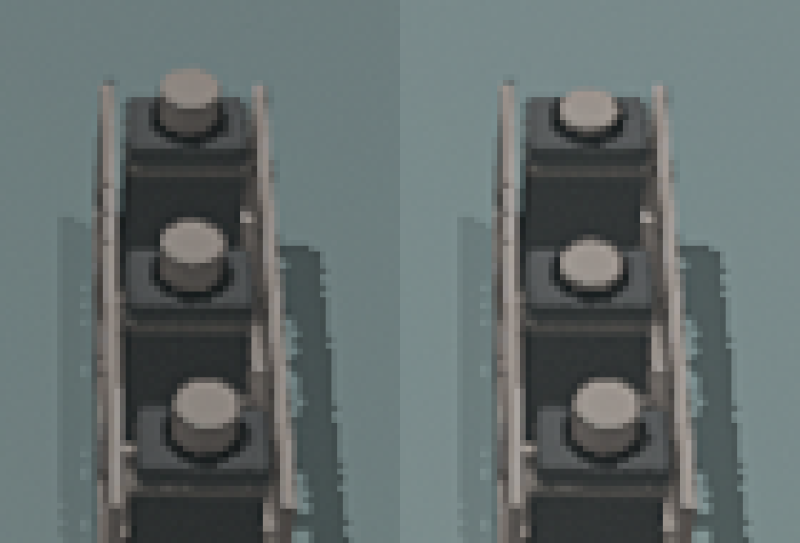

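Faulty one: the near trainer (top view px 382,290), whose button is up again; the other two stayed down. Next I lift it out to the mat and click it there.

```bash
cat >> h.py <<'E'
BY=-12.5
E
python3 - <<'E'
from h import *
p=[.5055,-.0885]
robot.move_to([*p,.2],[180,0,RY])
fingers.gripper_to(1.0)
robot.line_to([*p,.088],velocity=.12)
fingers.gripper_to(0.0,force=40)
print("gap",robot.current_finger_gap(),robot.current_gripper_force(),robot.current_tool_pos())
robot.line_to([*p,.215],velocity=.12)
print("gap",robot.current_finger_gap(),robot.current_contact_force())
m=[.565,.305]
robot.move_to([*m,.215],[180,0,BY])
robot.line_to([*m,.095],velocity=.15)
s=robot.line_to([*m,.075],velocity=.03,f_stop=4)
print("down",s,robot.current_tool_pos(),robot.current_contact_force())
fingers.gripper_to(1.0)
robot.line_to([*m,.2],velocity=.15)
for c in("side","top"):
    im=vision.grab_frame(c);cv2.imwrite(f"pics/{c}3.png",im[:,:,::-1])
print(robot.current_time_s())
a=cv2.imread("pics/side3.png")[230:420,220:473];cv2.imwrite("pics/side3c.png",cv2.resize(a,(799,600),interpolation=3))
E
```

```text
gap 0.419364613129028 42.321690917015076 [ 0.50571498 -0.08821328  0.08837525]
gap 0.416649784690259 [ 0.32061612  0.89234283 -1.50794044]
down True [0.56536754 0.30562811 0.08322131] [0.91896187 0.56455854 3.80704769]
23.8583
```

View pics/side3c.png

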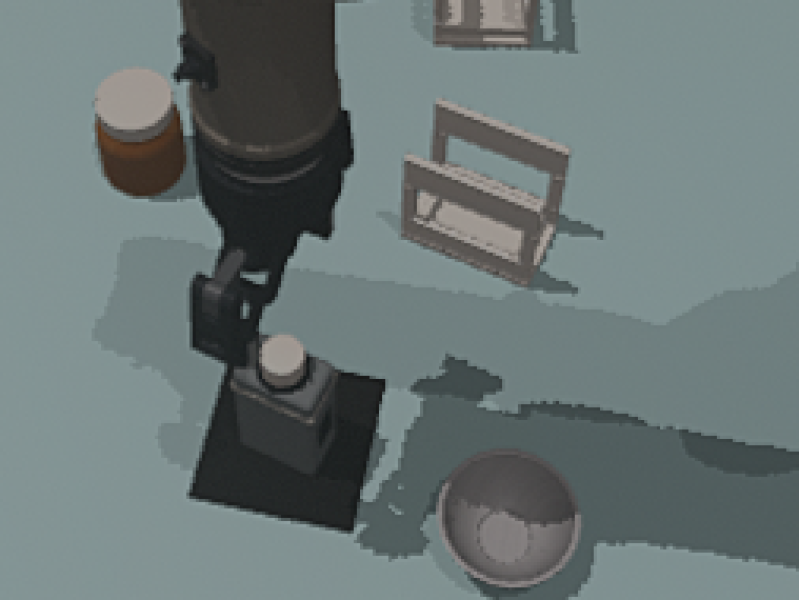

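The trainer stands upright on the mat, button at full px (310,341), about centred. Bay wall tops show clearly, so I'll refine the bay pose from both cameras.

```bash
python3 - <<'E'
from h import *
from scipy.optimize import least_squares
press([.565,.305],BY,.123)
fr=[]
for c in("side","top"):
    im=vision.grab_frame(c);cv2.imwrite(f"pics/{c}4.png",im[:,:,::-1])
S=lambda u,v:(220+u/3.158,230+v/3.158)
print("btn side",plane("side",S(283,348),.123))
T=lambda u,v:(240+u/2.857,220+v/2.857)
# outer corners (+-50,+-29,z) in bay frame: x axis ahead (far), y left
tp={(1,1):T(70,171),(1,-1):T(158,187),(-1,-1):T(120,334),(-1,1):T(38,318)}
sp={(1,1):S(407,156),(-1,1):S(545,211),(1,-1):S(436,100),(-1,-1):S(570,150)}
sb={(1,1):S(402,237),(-1,1):S(527,285)}
obs=[("top",k,.102,v) for k,v in tp.items()]+[("side",k,.102,v) for k,v in sp.items()]+[("side",k,0,v) for k,v in sb.items()]
def res(q,use):
    a=q[2];o=[]
    for c,k,z,v in obs:
        if c in use:
            x,y=.05*k[0],.029*k[1]
            o+=list(proj(c,[q[0]+x*np.cos(a)-y*np.sin(a),q[1]+x*np.sin(a)+y*np.cos(a),z])-v)
    return np.array(o)
for u in(("top",),("side",),("top","side")):
    r=least_squares(res,[.47,.115,-.2],args=(u,));print(u,r.x[:2].round(4),np.degrees(r.x[2]).round(2),r.fun.round(1))
print(robot.current_time_s())
E
```

```text
press False 0.1032 [ 0.  -0.9  0. ] 26.4083
btn side [0.56372944 0.30353951 0.123     ]
('top',) [0.471 0.112] -12.62 [ 0.1 -1.  -0.6  0.1  1.   1.1 -0.6 -0.1]
('side',) [0.4683 0.1175] -11.53 [-0.8  0.8 -0.8  0.1  0.5 -1.1  0.7 -1.3 -0.4  0.2  0.7  1.1]
('top', 'side') [0.4696 0.1143] -11.99 [-1.5 -0.1 -2.1  0.6  0.   1.7 -1.6  0.9 -1.1 -0.6 -1.3 -1.1  0.4 -2.4
  0.4 -2.4 -0.7 -1.3  0.2 -0.1]
26.5083
```

I left the gripper open, so the fingers passed either side without touching anything. I'll shut it and press properly.

```bash
python3 - <<'E'
from h import *
p=[.565,.305]
robot.line_to([*p,.2],velocity=.15)
fingers.gripper_to(0.0)
press(p,BY,.123)
robot.line_to([*p,.2],velocity=.15)
fingers.gripper_to(1.0)
robot.move_to([*p,.2],[180,0,BY+90])
robot.pause(.1)
for c in("side","top"):
    im=vision.grab_frame(c);cv2.imwrite(f"pics/{c}5.png",im[:,:,::-1])
print(robot.current_time_s())
a=cv2.imread("pics/side5.png")[230:420,220:473];cv2.imwrite("pics/side5c.png",cv2.resize(a,(799,600),interpolation=3))
E
```

```text
press True 0.1113 [-0.5  0.2  3.2] 29.6417
32.2417
```

View pics/side5c.png

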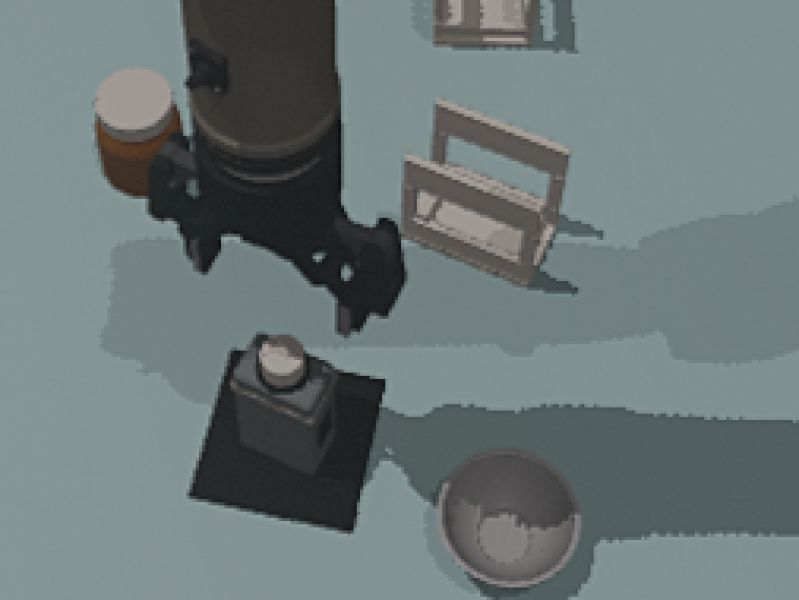

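The button is up again on the mat, so the fault is confirmed. Now I grip it across the wide way and hover it over the bay for one look.

```bash
python3 - <<'E'
from h import *
p=[.565,.305];o=[180,0,78]
robot.line_to([*p,.083],velocity=.12)
fingers.gripper_to(0.0,force=40)
print("gap",robot.current_finger_gap(),robot.current_gripper_force())
robot.line_to([*p,.21],velocity=.12)
b=[.4698,.1155]
robot.move_to([*b,.21],o)
robot.line_to([*b,.200],velocity=.1)
robot.pause(.2)
for c in("side","top"):
    im=vision.grab_frame(c);cv2.imwrite(f"pics/{c}6.png",im[:,:,::-1])
print(robot.current_time_s(),robot.current_tool_pos(),robot.current_finger_gap())
a=cv2.imread("pics/side6.png")[235:335,320:453];cv2.imwrite("pics/side6c.png",cv2.resize(a,(798,600),interpolation=3))
E
```

```text
gap 0.64940532686894 43.14154386520386
36.3583 [0.47009471 0.11562353 0.20021375] 0.653077369140583
```

View pics/side6c.png

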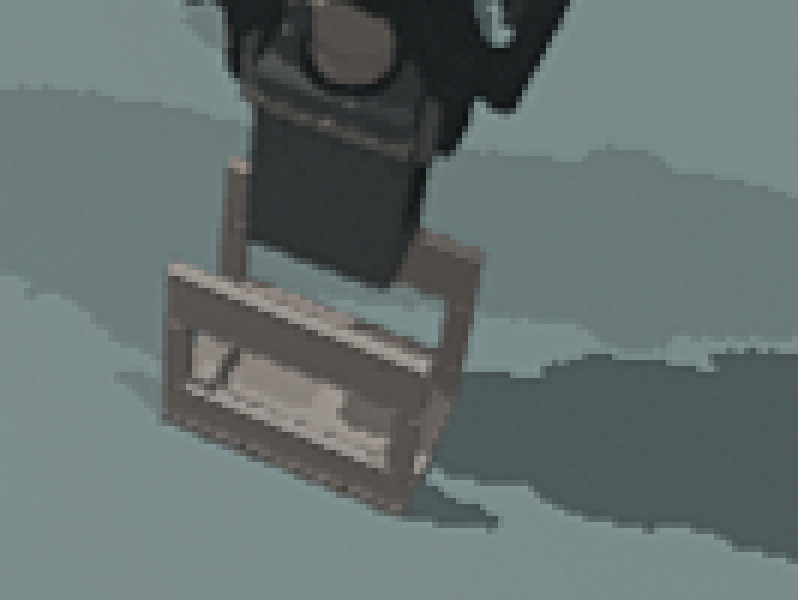

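```bash
python3 - <<'E'
from h import *
from scipy.optimize import least_squares
S=lambda u,v:(320+u/6,235+v/6)
def fit(obs,q0):
    def res(q):
        a=q[2];return np.concatenate([proj("side",[q[0]+x*np.cos(a)-y*np.sin(a),q[1]+x*np.sin(a)+y*np.cos(a),z])-S(*v) for x,y,z,v in obs])
    r=least_squares(res,q0);return r.x*[1000,1000,57.3],r.fun.round(1)
B=[(.05,.029,.102,(168,270)),(-.05,.029,.102,(425,373)),(-.05,-.029,.102,(484,252)),(.05,-.029,.102,(232,158)),(.05,.029,0,(163,420)),(-.05,.029,0,(402,514))]
print("bay",fit(B,[.47,.115,-.2]))
R=[(.028,.018,.12,(247,240)),(-.028,.018,.12,(390,286)),(.028,.018,.22,(247,98)),(-.028,.018,.22,(415,163)),(-.028,-.018,.12,(418,238))]
for k in (R[:2],R[:4]): print("tr",fit(k,[.47,.115,-.2]))
print(robot.current_eef_rot())
E
```

```text
bay (array([468.80913948, 117.88172277, -12.18791233]), array([-0.2,  0.1,  0.4,  0. ,  0.3, -0.4, -0.1, -0.8, -0.6,  0.1,  0.1,
        0.9]))
tr (array([467.90991085, 114.38188535,  -8.55804405]), array([-0.7, -0.3,  0.6,  0.3]))
tr (array([466.96184329, 123.36359769, -10.83015911]), array([-1.2,  2.7, -0.1,  4.1,  1.1, -2.6,  0. , -4. ]))
[ 1.79971538e+02 -3.74606734e-03  7.80099813e+01]
```

```bash
python3 - <<'E'
from h import *
b=[.4702,.1180];o=[180,0,78]
robot.line_to([*b,.186],velocity=.05)
s=robot.line_to([*b,.095],velocity=.05,f_stop=4)
print(s,robot.current_tool_pos(),robot.current_contact_force())
if not s:
    s=robot.line_to([*b,.080],velocity=.025,f_stop=4)
    print(s,robot.current_tool_pos(),robot.current_contact_force(),robot.current_torque())
im=vision.grab_frame("side");cv2.imwrite("pics/side7.png",im[:,:,::-1])
print(robot.current_time_s())
a=im[235:335,320:453,::-1];cv2.imwrite("pics/side7c.png",cv2.resize(a,(798,600),interpolation=3))
E
```

```text
False [0.4704196  0.11810188 0.09525005] [ 1.00411898  0.57422861 -1.64110116]
True [0.47044417 0.11819557 0.08873024] [-1.05367147 -0.38911167  4.41176671] [-0.04277216  0.10204203  0.00386101]
39.1917
```

View pics/side7c.png

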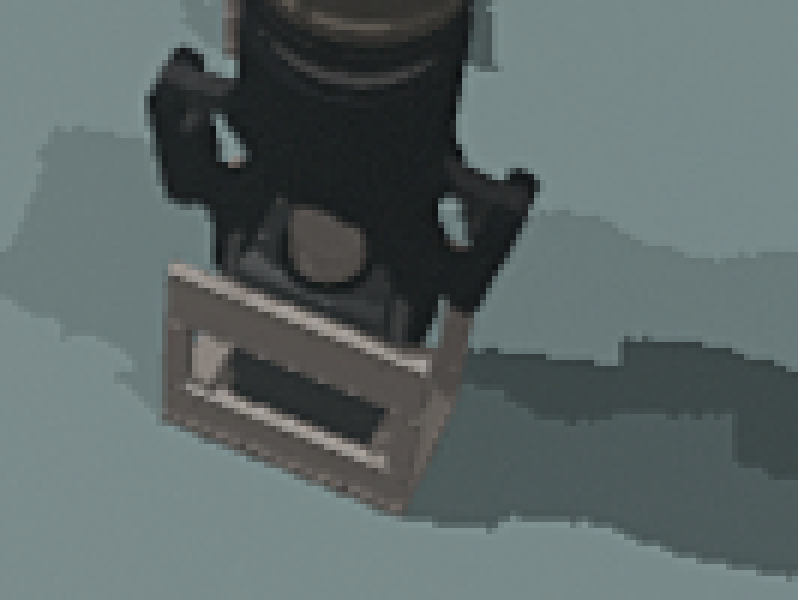

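The trainer sits inside the bay with its foot on the floor (stopped at z = 0.0887, about 8.5 mm foot height). Release, retreat and check.

```bash
python3 - <<'E'
from h import *
fingers.gripper_to(1.0)
p=robot.current_tool_pos()
robot.line_to([p[0],p[1],.21],velocity=.12)
robot.move_to([.35,.45,.28],[180,0,78])
robot.pause(.5)
im=vision.grab_frame("side");print(robot.current_time_s())
cv2.imwrite("pics/side8c.png",cv2.resize(im[125:425,220:460,::-1],(480,600),interpolation=3))
E
```

```text
42.6667
```

View pics/side8c.png

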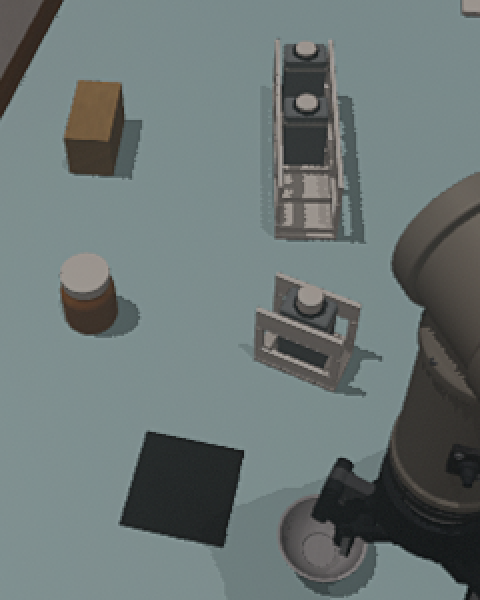

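The faulty trainer stands upright in the bay (crop px 308,315) with its button up. The other two stand in the rack with buttons down, and the dish, jar and carton haven't moved.

```bash
python3 -c "
from station import workorder
print(workorder.close_job())"
```

```text
the job is handed in; nothing more can be done
None
```

The job is handed in at about 43 s: the faulty trainer (the rack's nearest-to-bay place) was confirmed on the mat and stands in the fault bay, the two sound ones are upright in the rack with buttons down, and the dish, jar and carton were not touched; my first try at the mat click was with the gripper still open and touched nothing, so I repeated it properly.

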